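Shut the storage box and flip its latch over

ROBOT

A 6-joint arm with a two-finger parallel gripper is mounted at the origin on a cart in front of the work surface, level with it; the furniture and walls round the work are solid. World frame = base frame: x ahead of the robot, y to its left, z up, the work surface at z = 0. Lengths are in mm, angles in rad, forces in N, time in s.
With the tool pointing down it reaches from about 375 to 975 mm from the base axis. Payload 3.8 kg.
Tool frame: the origin (TCP) lies at the very end of the fingers, on their centre line; the grasp point (between the pads) lies behind it (r.pinch_z is the z of the grasp point in the tool frame, in mm); z points along the fingers, y is the line along which they close (so a half turn about z gives the same grasp; the last joint's range is limited). The gripper opens to 85 mm and grips with 20 to 120 N. Pads are 22 mm wide; open, the fingers measure 114 mm over their backs; the gripper's body (76 mm by 85 mm) begins 54 mm behind the grasp point. The pads swing forward as they close: fully open they stand 13 mm farther back than shut.
Start: joints at [-1.28, 0.264, 1.604, -0, 1.274, -0.037], TCP at [217.318, -639.055, 231.28] pointing down, gripper open.
Joint ranges: [-2.63, 2.63], [-0.94, 2.18], [0.31, 2.57], [-1.31, 4.45], [0, 2.66], [-2.55, 2.55]. Speed limits (rad/s): [2.57, 2.57, 3.14, 3.14, 3.14, 3.14].

INTERFACE

Orientations are given as a rotation vector (axis times angle).
In Python, from rig import r gives the robot as it stands. Calls block until the motion is done:
- r.movep(position, orientation): joint-space move of the TCP to a pose.
- r.move_l(position, rate=150, frame=None, f_stop=None): straight line of the TCP; frame=None keeps the orientation; rate is the mean speed in mm/s. With f_stop (N) it stops when the force on the tool has changed by that much, and returns True; else False.
- r.goto_joints(angles): joint-space move.
- r.release() and r.close(grip_force=None): open the fingers fully, or close them until they stop; grip_force is the grip in N (None keeps the last).
- r.pause(seconds).
- r.ik(position, orientation): joint angles nearest the present ones, or None.
- r.get_obs(): the state.
- r.read_camera(name): name is "side" or "top" or "wrist"; returns the picture (420x560x3 uint8, red, green, blue); there is no depth.
- r.camera_info(name): a dict with "fx", "fy", "cx", "cy" (pixels), "rvec" (rotation vector, rad) and "tvec" (3), from world to camera coordinates, as OpenCV has them. Camera axes: x right, y down, z forward; pixel columns grow to the right and rows downward; lengths in mm; the calibration is good to about 2 mm. A picture is of the moment at which its call begins: read the wrist's pose just before it. camera_info takes no time and is no camera call; for the wrist camera it gives the pose at the moment of the call.
A pose or a line that the arm cannot do raises r.Unreachable and nothing moves.
- r.finish_job(): hands the job in; it is judged then, once.
The state is a dict: "time": time; "qpos": joint angles; "joint_vel": joint speeds; "joint_efforts": joint torques, N m; "tcp_pos": TCP position; "tool_rot": TCP orientation; "ft_force": force on the tool from outside, world axes, zero at the start; "wrist_torque": the same for the moment, N m; "opening": finger opening in mm; "grasp_force": force on a finger pad.
Only numpy, scipy, OpenCV 4.12 (cv2) and the standard library are available. Lean on these libraries where they do the work, as an engineer would, in place of code of your own. Each camera call takes 0.05 s, during which the arm holds its last target. There are 200 camera calls.

TASK

The wooden lid of the grey storage box, with the garlic and lime in it, stands open. Push the lid fully shut with the fingertips first, and only then flip the steel latch lever at the front of the box over, so that it snaps across onto the lid and stays there. Touch and push with the fingers only, not with the arm: lift nothing, do not shove the box along, and leave the mug, the salt shaker and the kitchen timer standing where they are.

Things in the scene. Friction and masses are not known exactly. Their poses are not given: they have to be found in the camera images.
- keeper: open-topped grey metal storage box, 140 mm deep (its x), 200 mm wide (its y), 100 mm high, walls 6 mm, about 3 kg with its lid not counted, standing loose on the worktop. Origin: centre of its underside. Its x axis points from the latch side (front) to the hinge side (back), y to its left, z up.
- lid (a joint): hinge of the wooden lid, rad: 0 = fully shut (lying flat on the rim), grows as it opens, at most 1.8; it starts open between 1.15 and 1.65. Stiff friction hinge (0.2 N m): the lid stays at whatever angle it is left, does not fall shut and must be pushed all the way down. The lid is a flat plate 143 mm from hinge to front edge, 204 mm wide and 12 mm thick, about 0.2 kg.
- lid_hinge (a point): point on the lid's hinge axis, midway along the back rim of the box, 70 mm behind the box's centre and 100 mm above its underside; the axis runs along the box's y. With the lid open by angle a, its inner (under) face runs from here forwards by cos(a) and upwards by sin(a); the outer face is 12 mm beyond it, on the back and upper side.
- lid_front_edge (a point): middle of the lid's front edge, on its outer (upper) face, 143 mm from the hinge; moves with the lid. When shut it is 112 mm above the worktop.
- latch (a joint): toggle lever of the latch, rad: 0 = open (as it starts), leaning 0.5 rad forward of upright, away from the lid; 1.55 = locked, leaning 1.05 rad backward of upright over the lid, its cam nose on the lid. A spring snaps it to the nearer end; the change-over point is 0.775 (0.275 rad past upright). About 2 N at the tip, square to the lever, starts it moving from either end; a fingertip rubbing along it needs up to twice that.
- latch_pivot (a point): middle of the latch lever's pivot axis (along the box's y), 82 mm in front of the box's centre, 12 mm ahead of the box's front wall and 116 mm above the worktop.
- latch_tip (a point): centre of the lever's rolled end, a bar 12 mm thick and 30 mm wide, 56 mm from the pivot; between it and the pivot the lever is a flat steel strip 24 mm wide, 5 mm thick. Moves with the lever.
- mug: white mug with a dark pattern, 98 mm high, 79 mm across, 115 mm with its handle, beside the box; origin at the centre of its underside, z up. Must stay.
- salt: glass salt shaker with grey top, 90 mm high, 44 mm across; origin at the centre of its underside, z up. Must stay.
- timer: round red-and-white kitchen timer, 48 mm high, 65 mm across; origin at the centre of its underside, z up. Must stay.
- garlic: garlic bulb, 60 x 57 x 58 mm, lying loose in the box; origin at the middle of its underside as placed. Stays in the box.
- lime: green lime, 60 x 48 x 48 mm, lying loose in the box; origin at the middle of its underside as placed. Stays in the box.
Things that resemble listed ones, but are neither listed nor needed, are in the scene too. What is shaped like the salt but purple is not meant.

How it is judged (in metres and radians):
On the way, in this order (a step that is already met when the one before it is completed fails the run):
1. the lid is pushed fully shut while the latch is still open (value of joint lid below 0.06 rad and value of joint latch below 0.4 rad), for 0.1 s.
2. the latch lever is flipped past centre and snaps into its locked position, the lid shut (value of joint latch above 1.42 rad and value of joint lid below 0.06 rad), for 0.2 s.
At the end, for the whole second after the job is handed in: Lid within 0.06 rad of fully shut, latch lever within 0.13 rad of its locked end, box at rest within 40 mm of where it stood; mug, shaker and timer upright within 30 mm of where they stood (all of step 2 and distance of keeper from where it was at the start of the episode below 0.04 m and linear speed of keeper below 0.02 m/s and not (distance of mug from where it was at the start of the episode above 0.03 m or height (world z) of mug above 0.03 m or angle between mug's own z axis and vertical above 0.5 rad) and not (distance of salt from where it was at the start of the episode above 0.03 m or height (world z) of salt above 0.03 m or angle between salt's own z axis and vertical above 0.5 rad) and not (distance of timer from where it was at the start of the episode above 0.03 m or height (world z) of timer above 0.03 m or angle between timer's own z axis and vertical above 0.5 rad)); the robot touches nothing.
It fails at once if the latch is thrown while the lid is not shut (value of joint latch above 0.8 rad and value of joint lid above 0.15 rad).
It fails at once if the arm or the gripper's body, not the fingers, presses on the box, its lid or latch (contact force between the arm and keeper above 10 N).
It fails at once if the garlic or the lime is lifted out of the box (height (world z) of any of garlic, lime above 0.1 m).
It fails at once if the box is lifted, tipped or shoved more than 40 mm (height (world z) of keeper above 0.012 m or angle between keeper's own z axis and vertical above 0.15 rad or distance of keeper from where it was at the start of the episode above 0.04 m).
It fails at once if the mug, salt shaker or kitchen timer is lifted, tipped or moved more than 30 mm ((distance of mug from where it was at the start of the episode above 0.03 m or height (world z) of mug above 0.03 m or angle between mug's own z axis and vertical above 0.5 rad) or (distance of salt from where it was at the start of the episode above 0.03 m or height (world z) of salt above 0.03 m or angle between salt's own z axis and vertical above 0.5 rad) or (distance of timer from where it was at the start of the episode above 0.03 m or height (world z) of timer above 0.03 m or angle between timer's own z axis and vertical above 0.5 rad)).
It also fails if it takes over 45 s, if anything falls off the work surface, if the arm or the gripper's body presses on something with over 40 N, if the wrist force passes 120 N, or if a joint passes its speed limit or range.

## Working session

There is one attempt and no reset: what is moved stays moved. The work goes in short steps, each a Python script; the robot and the scene stay as the last script left them, time stands still between calls to the robot, and variables do not carry over. Pictures are saved under pics/ and viewed, at most 10 in all, crops included, and the job is handed in when it is done.

```bash
mkdir -p pics; ls
python3 - <<'E'
from rig import r
import cv2
for n in("side","top"):
    im=r.read_camera(n); cv2.imwrite(f"pics/{n}0.png",im[:,:,::-1]); c=r.camera_info(n); print(n,c)
print(r.pinch_z,r.get_obs()["tool_rot"])
E
```

```text
pics
side {'fx': 454.97626562793613, 'fy': 454.97626562793613, 'cx': 278.7670248036602, 'cy': 208.08242157704962, 'rvec': array([ 2.43211202, -0.0980931 ,  0.02997965]), 'tvec': array([-535.31329924,  145.22050291, 1355.03247503])}
top {'fx': 433.6273289308371, 'fy': 433.6273289308371, 'cx': 274.9458146528059, 'cy': 211.19961077858804, 'rvec': array([ 2.14869521, -2.11537593,  0.20793212]), 'tvec': array([   6.4783211 ,  571.76945554, 1134.67083771])}
-18.700000000000003 [-3.09752948e+00 -5.12247193e-01  3.99593364e-04]
```

View pics/side0.png

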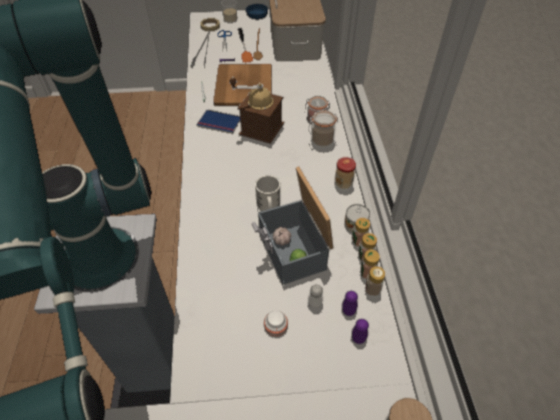

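View pics/top0.png

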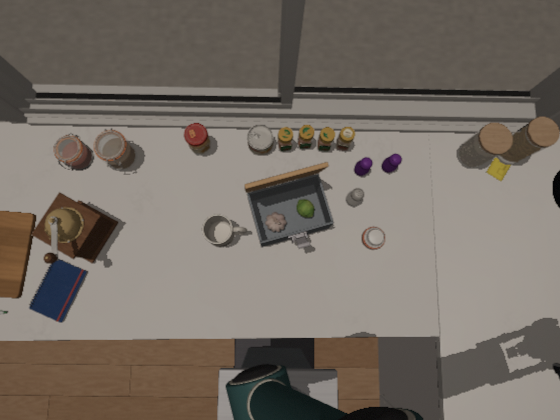

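The side view shows the box at about (295,240), with the lid up at (315,208) and the latch near (260,228). In the top view the box is at (290,210), the latch at (300,240), the mug at (220,230), the salt at (357,196) and the timer at (374,238). I'll enlarge both views to get the corners.

Run:
```python
import cv2,numpy as np
a=cv2.imread("pics/top0.png")[150:260,235:345]; b=cv2.imread("pics/side0.png")[165:285,245:345]
f=lambda x,s:cv2.resize(x,None,fx=s,fy=s,interpolation=cv2.INTER_CUBIC)
A=f(a,4);B=f(b,4)
for I,x0,y0 in((A,235,150),(B,245,165)):
    for k in range(0,I.shape[1],40): cv2.putText(I,str(x0+k//4),(k,8),0,.3,(0,255,255)); I[::4,k]=(0,200,200)
    for k in range(0,I.shape[0],40): cv2.putText(I,str(y0+k//4),(0,k+4),0,.3,(0,255,255)); I[k,::4]=(0,200,200)
h=480; A=np.pad(A,((0,h-A.shape[0]),(0,5),(0,0)))
I=np.clip(np.hstack([A,B[:h]])[:, :800].astype(float)*1.4,0,255).astype(np.uint8); print(np.hstack([A,B]).shape); 
cv2.imwrite("pics/crop.png",np.clip(np.hstack([A,B])*1.3,0,255).astype(np.uint8)[:,:800])
```

```text
(480, 845, 3)
```

View pics/crop.png

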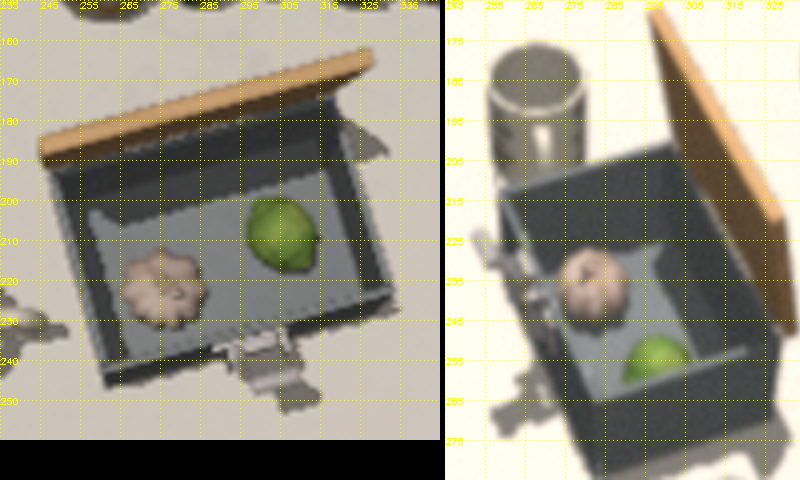

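The crop shows the front rim corners at (261,243) and (333,222) in the top view and (258,212) and (281,266) in the side view. The lid's top corners are at about (245,187) and (328,163) in the top view and (297,168) and (328,217) in the side view.

```bash
cat > h.py <<'E'
import numpy as np,cv2
from rig import r
def cam(n):
    c=r.camera_info(n); R=cv2.Rodrigues(c["rvec"])[0]; return np.array([[c["fx"],0,c["cx"]],[0,c["fy"],c["cy"]],[0,0,1]]),R,np.array(c["tvec"])
def ray(n,p,z):
    K,R,t=cam(n); d=R.T@np.linalg.inv(K)@[p[0],p[1],1]; o=-R.T@t; return o+d*(z-o[2])/d[2]
def proj(n,X):
    K,R,t=cam(n); q=K@(R@np.asarray(X,float)+t); return q[:2]/q[2]
def tri(ps,pt):
    P=[]
    for n in("side","top"):
        K,R,t=cam(n); P.append(K@np.c_[R,t])
    X=cv2.triangulatePoints(P[0],P[1],np.array(ps,float),np.array(pt,float)).ravel(); return X[:3]/X[3]
E
python3 - <<'E'
from h import *
np.set_printoptions(precision=1,suppress=True)
FLt=ray("top",(261,243),100);FRt=ray("top",(333,222),100)
FLs=ray("side",(258.3,212.5),100);FRs=ray("side",(281,266),100)
print(FLt,FRt,np.linalg.norm(FLt-FRt));print(FLs,FRs,np.linalg.norm(FLs-FRs))
print("lid", tri((297,168),(245,184)),tri((328.5,218),(328,163)), "tri FL/FR",tri((258.3,212.5),(261,243)),tri((281,266),(333,222)))
FL=(FLt+FLs)/2;FR=(FRt+FRs)/2
y=(FL-FR)/np.linalg.norm(FL-FR);x=np.array([y[1],-y[0],0]);yaw=np.arctan2(x[1],x[0])
C=(FL+FR)/2+70*x;C[2]=0;print("C",C,"yaw",yaw)
P=C-82*x+[0,0,116];T=P+56*(-np.sin(.5)*x+np.cos(.5)*np.array([0,0,1]))
B=lambda a,b,z:C+a*x+b*y+[0,0,z]
for n in("side","top"):
    print(n,"piv",proj(n,P),"tip",proj(n,T),"BL",proj(n,B(70,100,100)),"BR",proj(n,B(70,-100,100)),"FL",proj(n,B(-70,100,100)),"FR",proj(n,B(-70,-100,100)))
    for a in(1.2,1.35,1.5): print(a,[proj(n,B(70-143*np.cos(a)+0,s*102,100+143*np.sin(a))) for s in(1,-1)],[proj(n,B(70-143*np.cos(a)+12*np.sin(a),s*102,100+143*np.sin(a)+12*np.cos(a))) for s in(1,-1)])
print("mug",ray("top",(219,230),98),"salt",ray("top",(357,190),90),"timer",ray("top",(374,237),48))
E
```

```text
[478.5  50.9 100. ] [ 536.6 -136.4  100. ] 196.04185587692334
[481.1  48.9 100. ] [ 532.2 -142.1  100. ] 197.65434561315573
lid [598.2  87.9 235.4] [ 653.6 -104.7  243.9] tri FL/FR [480.   51.1  97.1] [ 534.9 -137.6   93.9]
C [574.4 -25.3   0. ] yaw 0.28102051910682607
side piv [265.  235.2] tip [255.1 226.9] BL [301.8 199.2] BR [329.8 250.2] FL [257.7 211.9] FR [282.  265.5]
1.2 [array([285.8, 171.6]), array([315.4, 225.8])] [array([289.5, 169.4]), array([319.7, 223.5])]
1.35 [array([292.7, 168.1]), array([323.1, 222. ])] [array([296.7, 166.3]), array([327.5, 220. ])]
1.5 [array([299.8, 165.3]), array([331. , 218.8])] [array([303.9, 164. ]), array([335.4, 217.3])]
top piv [299.6 236.3] tip [304.1 244.4] BL [247.1 191.7] BR [319.6 172.7] FL [260.8 242.7] FR [334.7 222.7]
1.2 [array([249.1, 200.1]), array([333.2, 177.9])] [array([247.8, 195.1]), array([332.1, 173. ])]
1.35 [array([246.8, 191.1]), array([331.1, 169. ])] [array([245.4, 186.1]), array([329.8, 164.1])]
1.5 [array([244.4, 182.2]), array([328.7, 160.2])] [array([243.1, 177.3]), array([327.3, 155.4])]
mug [510.9 160.9  98. ] salt [ 626.1 -203.1   90. ] timer [ 505.4 -255.6   48. ]
```

The two views agree on the geometry: box centre (574,-25), yaw 0.28, lid at about 1.37 rad. The predicted latch tip falls on the pixels I saw. Next I push the lid along its arc with closed fingers.

```bash
cat >> h.py <<'E'
C=np.array([574.4,-25.3,0]);yaw=.281
x=np.array([np.cos(yaw),np.sin(yaw),0]);y=np.array([-x[1],x[0],0]);Z=np.array([0,0,1.])
B=lambda a,b,z:C+a*x+b*y+z*Z
ROT=cv2.Rodrigues(np.c_[x,-y,-Z])[0].ravel()
def lidpt(a,rho=112,gap=0): # TCP with the finger's front lower corner on the outer face
    return B(70-rho*np.cos(a)+(12+gap)*np.sin(a)+11,0,100+rho*np.sin(a)+(12+gap)*np.cos(a))
E
python3 - <<'E'
from h import *
np.set_printoptions(precision=2,suppress=True)
r.close()
p=r.get_obs()["tcp_pos"]
r.move_l([p[0],p[1],380])
s=lidpt(1.37,gap=25)
print("ik",r.ik(s,ROT),s)
r.movep([s[0],s[1],340],ROT)
print(r.get_obs()["qpos"],r.get_obs()["time"])
print(r.move_l(s,rate=120,f_stop=8), r.get_obs()["ft_force"])
cv2.imwrite("pics/b.png",np.hstack([r.read_camera("side")[120:300,200:390],r.read_camera("top")[110:290,200:390]])[:,:,::-1].repeat(2,0).repeat(2,1))
E
```

```text
ik [-0.04  0.25  1.64  0.    1.25  1.25] [665.6    1.02 217.13]
[-0.04  0.2   1.48 -0.    1.46  1.25] 4.7667
False [ 0.11  0.8  -0.16]
```

View pics/b.png

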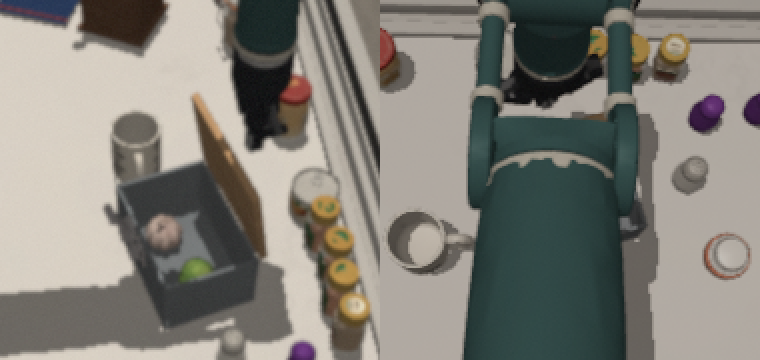

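The closed fingers are behind the lid, with the tip at about (331,187) in the side view, and nothing is touching. Now the arc sweep.

Run:
```python
from h import *
np.set_printoptions(precision=1,suppress=True)
r.move_l(lidpt(1.37),rate=60,f_stop=15)
for a in np.arange(1.25,0.06,-.12):
    h=r.move_l(lidpt(a),rate=100,f_stop=25); o=r.get_obs(); print(round(a,2),h,o["ft_force"],o["time"])
    if h: break
else:
    h=r.move_l(lidpt(0)-[0,0,6],rate=40,f_stop=20); r.pause(.2); o=r.get_obs(); print(h,o["ft_force"],o["tcp_pos"])
    cv2.imwrite("pics/c.png",np.hstack([r.read_camera("side")[120:300,200:390],r.read_camera("top")[110:290,200:390]])[:,:,::-1].repeat(2,0).repeat(2,1))
```

```text
1.25 False [-0.1 -0.4 -1. ] 6.8917
1.13 False [-1.2  0.5  0. ] 7.175
1.01 False [ 0.4 -0.6 -0.4] 7.4583
0.89 False [-0.6  0.2 -0.8] 7.7417
0.77 False [-0.  -0.  -0.4] 8.025
0.65 False [-0.5  0.5  0.2] 8.3083
0.53 False [ 0.1 -0.1  0.6] 8.5917
0.41 False [ 0.  -0.3  0.6] 8.875
0.29 False [ 0.5  0.3 -0.6] 9.1583
0.17 False [ 0.  -0.7  0.2] 9.4417
True [-0.6  0.8  5.8] [546.  -33.8 112. ]
```

View pics/c.png

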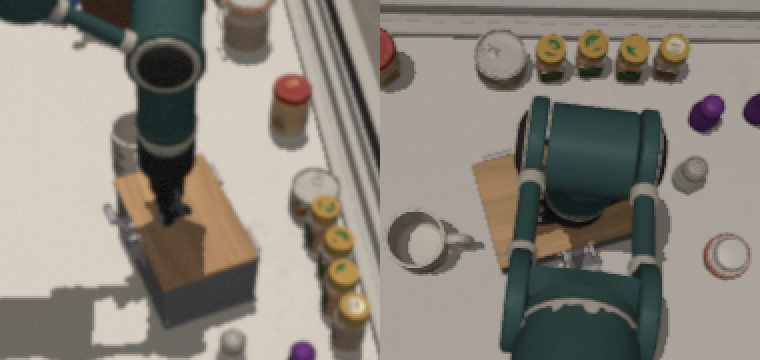

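The lid lies flat with the fingertip at z = 112.0, so it is shut. The lever still leans forward, with its tip at about (255,226) in the side view. Next is the latch.

Run:
```python
from h import *
np.set_printoptions(precision=1,suppress=True)
r.move_l(lidpt(0)+[0,0,130])
r.move_l(B(-150,0,242),rate=200)
r.move_l(B(-150,0,162),rate=120,f_stop=10)
cv2.imwrite("pics/d0.png",r.read_camera("side")[:,:,::-1])
for X in range(-130,-64,8):
    h=r.move_l(B(X,0,162),rate=60,f_stop=30); o=r.get_obs(); print(X,h,o["ft_force"],o["time"])
    if h: break
r.pause(.3)
r.move_l(B(-110,0,175)); r.move_l(B(-120,0,250)); r.move_l([380,-250,330])
r.pause(.2)
f=lambda n,y0,x0:cv2.resize(r.read_camera(n)[y0:y0+100,x0:x0+100],(390,390),interpolation=cv2.INTER_CUBIC)
cv2.imwrite("pics/d.png",np.hstack([f("side",185,240),f("top",160,240)])[:,:,::-1])
P=B(-82,0,116)
for n in("side","top"): print(n,[proj(n,P+56*(np.sin(t-.5)*x+np.cos(t-.5)*Z)) for t in(0,1.55)], [proj(n,B(-73,s,112)) for s in(102,-102)])
```

```text
-130 False [0.5 0.3 0.2] 13.3667
-122 False [-2.9 -1.   0.2] 13.65
-114 False [-1.4  1.   0.1] 13.9333
-106 False [-0.4 -0.1  0.2] 14.2167
-98 False [-0.8 -0.3  0.5] 14.5
-90 False [0.3 0.6 0.3] 14.7833
-82 False [-0.2 -0.3  0.1] 15.0667
-74 False [-0.2  1.2 -1.4] 15.35
-66 False [-0.  -0.  -0.5] 15.6333
side [array([255.1, 226.9]), array([281.4, 224. ])] [array([256.3, 209. ]), array([281.2, 263.9])]
top [array([304.1, 244.3]), array([295.2, 216.4])] [array([260.3, 243.5]), array([336.5, 222.9])]
```

View pics/d.png

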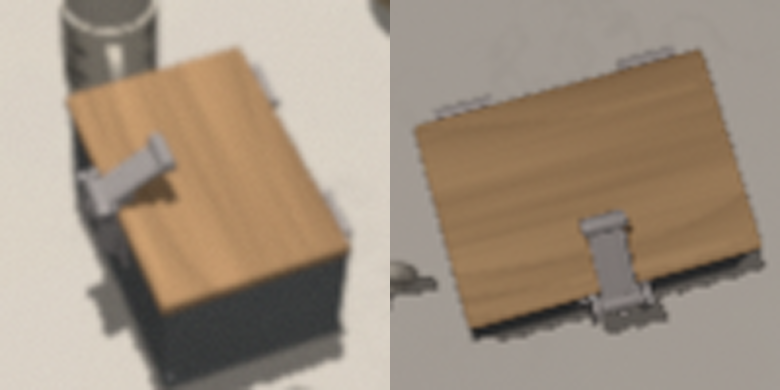

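The lever lies across the lid. Its tip is at (281.5,223.5) in the side view and (295,217) in the top view, matching the predicted locked position, and the box hasn't moved. Handing in.

```bash
python3 -c "
from rig import r
print(r.finish_job())"
```

```text
the job is handed in; nothing more can be done
None
```

The lid was pushed fully shut first, then the latch was flipped and photographed in its locked position; the box, mug, salt shaker and timer were not disturbed, and the job is handed in (no verdict came back).

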